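# Make up the condiment caddy

## Robot

A 6-joint arm with a two-finger parallel gripper is mounted at the origin on a cart in front of the work surface, level with it; the furniture and walls round the work are solid. World frame = base frame: x ahead of the robot, y to its left, z up, the work surface at z = 0. Lengths are in m, angles in rad, forces in N, time in s.
With the tool pointing down it reaches from about 0.35 to 0.975 m from the base axis. Payload 4.9 kg.
Tool frame: the origin (TCP) lies at the very end of the fingers, on their centre line; the grasp point (between the pads) lies 19 mm behind it; z points along the fingers, y is the line along which they close (so a half turn about z gives the same grasp; the last joint's range is limited). The gripper opens to 85 mm and grips with 20 to 120 N. Pads are 22 mm wide; open, the fingers measure 114 mm over their backs; the gripper's body (76 mm by 85 mm) begins 54 mm behind the grasp point. The pads swing forward as they close: fully open they stand 13 mm farther back than shut.
Start: joints at [-1.347, 0.053, 1.613, -0, 1.476, -0.119], TCP at [0.21, -0.589, 0.199] pointing down, gripper open.
Joint ranges: [-3.01, 3.01], [-1.01, 2.22], [0.06, 2.58], [-1.02, 4.17], [0.09, 2.62], [-3.14, 3.14]. Speed limits (rad/s): [2.57, 2.57, 3.14, 3.14, 3.14, 3.14].

## Interface

Orientations are given as a rotation vector (axis times angle).
In Python, from station import ctrl gives the robot as it stands. The module is installed in compiled form; this text tells all that it offers.
- The arm moves only by the tool jog_arm, never from a script. Its argument "steps" is a list of rows, each an object with "delta_rot": the turn, a rotation vector about the tool's x, y, z in degrees, a list of three; "linear": the shift along the tool's x, y, z in m, a list of three; "grip": the finger opening in m, from 0 to 0.0854. In form: [{"delta_rot": [rx, ry, rz], "linear": [x, y, z], "grip": grip}, ...]. A call has 1 to 10 rows; each row shifts and turns the commanded pose from where the row before left it, along the tool's axes as they then stand; what a row does not reach is not made up. A row lasts 1/10 s, in which the tool goes at most 50 mm and 8.59 degrees, less where a joint would pass 70% of its speed; a pose out of reach is approached as far as the arm can. A call with a gripper value outside its range is refused whole. The fingers move at their own pace and stop on an object; "newtons" is the grip in N (left out, the last holds). Time passes only in rows, so rows that do not move let the fingers close. It gives the time, the measured TCP pose, the force, the opening and the grip force at its end, in the units of the state.
- ctrl.get_obs(): the state, without advancing time (a new reading comes with each control period).
- ctrl.get_image(name): name is "scene" or "top" or "wrist"; returns (picture, depth): 384x512x3 uint8, red, green, blue; 384x512 float32, m along the optical axis (not along the pixel's ray), 0 where there is no reading.
- ctrl.camera_info(name): a dict with "camera_matrix" (3x3 intrinsics, pixels), "distortion" ([k1, k2, p1, p2, k3] as OpenCV has them; the pictures are not rectified), "R" (3x3) and "t" (3): a world point X has camera coordinates R X + t; the wrist camera has in their place "T_tool_cam" (4x4, takes a point from camera to tool coordinates, whose origin is the TCP and whose axes are the flange's). Camera axes: x right, y down, z forward; pixel columns grow to the right and rows downward; lengths in m; the calibration is good to about 2 mm. A picture is of the moment at which its call begins: read the wrist's pose just before it. camera_info takes no time and is no camera call.
- ctrl.finish_job(): hands the job in; it is judged then, once.
The state is a dict: "t": time; "q": joint angles; "dq": joint speeds; "effort": joint torques, N m; "tool_pos": TCP position; "tool_rot": TCP orientation; "contact_force": force on the tool from outside, world axes, zero at the start; "wrist_torque": the same for the moment, N m; "opening": finger opening in m; "grip_force": force on a finger pad.
Only numpy, scipy, OpenCV 4.12 (cv2) and the standard library are available. Lean on these libraries where they do the work, as an engineer would, in place of code of your own. Each camera call takes 0.05 s, during which the arm holds its last target. There are 200 camera calls.

## Task

Make up the condiment caddy for the table: take the bottle that has no cork out of the caddy and stand it on the cutting board to be washed, and stand the three corked bottles upright in the caddy's three bottle cups, each right down in the cup of its own size: the smallest bottle in the smallest cup, the middle one in the middle cup, the largest in the largest. They are glass: set them down, do not drop them. Leave the salt shaker standing in its cup, and leave the other corkless bottle where it stands on the worktop; it has just been washed.

Things in the scene. Friction and masses are not known exactly. Their poses are not given: they have to be found in the camera images.
- bottle_small: the smallest corked bottle: clear glass with a cork, round, 34 mm in diameter, 82 mm tall with its cork; straight-sided up to about 44 mm, narrowing above. Loose, standing on the worktop. Origin: centre of its underside; z up.
- bottle_mid: the middle corked bottle: clear glass with a cork, round, 42 mm in diameter, 100 mm tall; straight-sided up to about 52 mm, narrowing above. Loose, standing on the worktop. Origin: centre of its underside; z up.
- bottle_large: the largest corked bottle: clear glass with a cork and a small paper tag on its side, round, 47 mm in diameter (49 over the tag), 127 mm tall; straight-sided up to about 74 mm, narrowing above. Loose, standing on the worktop. Origin: centre of its underside; z up.
- bottle_out: the corkless bottle that stands in the caddy, in the middle-sized cup: clear glass, open mouth, round, 39 mm in diameter, 85 mm tall; straight-sided up to about 50 mm, narrowing above. Loose. Origin: centre of its underside, 10 mm above the worktop at the start; z up.
- bottle_stay: another corkless bottle of the same make and size (39 mm in diameter, 85 mm tall), just washed, standing on the worktop among the corked ones, to be left alone. Loose. Origin: centre of its underside.
- salt_shaker: salt shaker, glass with a grey domed top, 44 mm in diameter, 90 mm tall, already standing in its own (fourth) steel cup of the caddy, its top 100 mm above the worktop, to be left there. Loose. Origin: centre of its underside.
- cup_small: The smallest cup: open steel cup fixed in the caddy, 25 mm high, inside 41 mm across at its floor, widening to 53 mm at the mouth, 58 mm over the rim. Origin: centre of its underside, 6 mm above the worktop; floor inside 4 mm and rim 25 mm above the origin. Empty. Neighbouring cups are 90 mm apart, centre to centre, in a square of four, arranged anyhow; x and y along the rows.
- cup_mid: The middle cup: open steel cup fixed in the caddy, 25 mm high, inside 49 mm across at its floor, widening to 62 mm at the mouth, 67 mm over the rim. Origin: centre of its underside, 6 mm above the worktop; floor inside 4 mm and rim 25 mm above the origin. A corkless bottle stands in it at the start.
- cup_large: The largest cup: open steel cup fixed in the caddy, 25 mm high, inside 56 mm across at its floor, widening to 70 mm at the mouth, 75 mm over the rim. Origin: centre of its underside, 6 mm above the worktop; floor inside 4 mm and rim 25 mm above the origin. Empty. The caddy is a fixed square wooden tray, 200 mm a side, rim 20 mm high, with brass handles 20 mm out on two sides, 33 mm high.
- board: wooden cutting board lying flat left of the caddy, fixed, 200 mm along its x axis, 300 mm along its y axis (which runs roughly away from the robot), 21 mm thick, empty. Origin: centre of its underside, so its top is 21 mm above the origin.
Mind the look-alikes: they are no part of the job. Leave any red or yellow look-alike of the bottle_small alone.

How it is judged:
At the end, for the whole second after the job is handed in: Each corked bottle stands upright in its cup, centre within 10 mm, base within 5 mm of the cup floor; the caddy's corkless bottle stands upright on the board, its centre 15 mm inside the edges; salt shaker and other corkless bottle upright within 30 mm of their places; all at rest (horizontal distance between bottle_small and cup_small below 0.01 m and z of bottle_small in the frame of cup_small below 0.009 m and angle between each of bottle_small, bottle_mid, bottle_large, bottle_out, salt_shaker, bottle_stay's own z axis and vertical below 0.15 rad and linear speed of each of bottle_small, bottle_mid, bottle_large, bottle_out, salt_shaker, bottle_stay below 0.02 m/s and horizontal distance between bottle_mid and cup_mid below 0.01 m and z of bottle_mid in the frame of cup_mid below 0.009 m and horizontal distance between bottle_large and cup_large below 0.01 m and z of bottle_large in the frame of cup_large below 0.009 m and x of bottle_out in the frame of board between -0.085 and 0.085 m and y of bottle_out in the frame of board between -0.135 and 0.135 m and z of bottle_out in the frame of board between 0.017 and 0.026 m and distance of each of salt_shaker, bottle_stay from where it was at the start of the episode below 0.03 m); the robot touches nothing.
It fails at once if a bottle is let go in mid-air (its base more than 60 mm above the worktop with no finger touching it) ((height (world z) of bottle_small above 0.06 m and contact force between the fingers and bottle_small below 0.02 N) or (height (world z) of bottle_mid above 0.06 m and contact force between the fingers and bottle_mid below 0.02 N) or (height (world z) of bottle_large above 0.06 m and contact force between the fingers and bottle_large below 0.02 N) or (height (world z) of bottle_out above 0.06 m and contact force between the fingers and bottle_out below 0.02 N)).
It fails at once if the salt shaker is moved by more than 30 mm or tipped (distance of salt_shaker from where it was at the start of the episode above 0.03 m or angle between salt_shaker's own z axis and vertical above 0.35 rad).
It fails at once if the corkless bottle that stands on the worktop is moved by more than 30 mm or tipped (distance of bottle_stay from where it was at the start of the episode above 0.03 m or angle between bottle_stay's own z axis and vertical above 0.35 rad).
It also fails if it takes over 109 s, if anything falls off the work surface, if the arm or the gripper's body presses on something with over 40 N, if the wrist force passes 120 N, or if a joint passes its speed limit or range.

## Working session

There is one attempt and no reset: what is moved stays moved. The work goes in short steps, Python scripts to look and compute and a tool call to move; the robot and the scene stay as the last step left them, time stands still between calls to the robot, and variables do not carry over. Pictures are saved under pics/ and viewed, at most 14 in all, crops included, and the job is handed in when it is done.

Besides the shell and the picture viewer there is one more tool, called after "Request:" by a JSON object that holds its "api" and its "payload". jog_arm: Moves the arm, as the interface text tells. Its arguments: {"type":"object","properties":{"steps":{"type":"array"},"newtons":{"type":"number"}},"required":["steps"]}

```bash
mkdir -p pics; cat > h.py <<'E'
from station import ctrl
import numpy as np, cv2
def grab(n,f=None):
    o=ctrl.get_obs(); im,d=ctrl.get_image(n); i=ctrl.camera_info(n)
    if f: cv2.imwrite('pics/'+f,im[...,::-1])
    K=np.array(i['camera_matrix'],float); D=np.array(i['distortion'],float)
    if n=='wrist':
        T=np.eye(4); T[:3,:3]=cv2.Rodrigues(np.array(o['tool_rot'],float))[0]; T[:3,3]=o['tool_pos']
        W=T@np.array(i['T_tool_cam']); R=W[:3,:3]; c=W[:3,3]
    else:
        R=np.array(i['R']).T; c=-R@np.array(i['t'])
    return im,d,K,D,R,c
def ray(px,K,D,R):
    p=cv2.undistortPoints(np.array(px,float).reshape(-1,1,2),K,D).reshape(-1,2)
    return np.c_[p,np.ones(len(p))]@R.T
def plane(px,z,g):
    im,d,K,D,R,c=g; r=ray(px,K,D,R); return c+r*((z-c[2])/r[:,2])[:,None]
def depthpts(g):
    im,d,K,D,R,c=g; h,w=d.shape; u,v=np.meshgrid(np.arange(w),np.arange(h))
    r=ray(np.c_[u.ravel(),v.ravel()],K,D,R); return (c+r*d.reshape(-1,1)).reshape(h,w,3)
E
python3 - <<'E'
from h import *
for n in('scene','top'):
    g=grab(n,n+'0.png'); print(n,g[5],g[4][:,2]); np.savez(n+'0.npz',im=g[0],d=g[1],K=g[2],D=g[3],R=g[4],c=g[5])
o=ctrl.get_obs();print(o)
print(ctrl.camera_info('wrist'))
E
```

```text
scene [-0.26074067 -0.77165762  0.51262835] [ 0.6307769   0.66628891 -0.39771798]
top [0.37028405 0.01697849 1.30520639] [ 0.08701104 -0.01690881 -0.99606384]
{'t': 0.1, 'q': array([-1.34702232e+00,  5.33144632e-02,  1.61416233e+00,  1.88775622e-05,
        1.47599014e+00, -1.18981162e-01]), 'dq': array([-0.00135351, -0.00132323, -0.00299598,  0.00189182,  0.00097447,
       -0.00059345]), 'effort': array([ 1.09825349e-03, -3.94902384e+01, -3.71363640e+01, -1.05337549e-04,
        3.93632508e-03, -1.78955014e-05]), 'tool_pos': array([ 0.2099298 , -0.58802704,  0.197568  ]), 'tool_rot': array([-3.09372596e+00, -5.35444782e-01,  1.24639578e-04]), 'contact_force': array([-0.40977357,  0.99808457, -0.99202443]), 'wrist_torque': array([-0.02269423,  0.02589238, -0.02087032]), 'grip_force': 0.0, 'opening': 0.0855531896868344}
{'camera_matrix': array([[307.08239158,   0.        , 261.20478792],
       [  0.        , 307.08239158, 189.25605313],
       [  0.        ,   0.        ,   1.        ]]), 'distortion': array([0.01766709, 0.        , 0.        , 0.        , 0.        ]), 'T_tool_cam': array([[ 8.72207232e-04, -9.64309951e-01, -2.64774541e-01,
         6.70929740e-02],
       [ 9.99999484e-01,  9.78786485e-04, -2.70595370e-04,
        -2.57101195e-04],
       [ 5.20095550e-04, -2.64774169e-01,  9.64310307e-01,
        -1.75711376e-01],
       [ 0.00000000e+00,  0.00000000e+00,  0.00000000e+00,
         1.00000000e+00]])}
```

View pics/scene0.png

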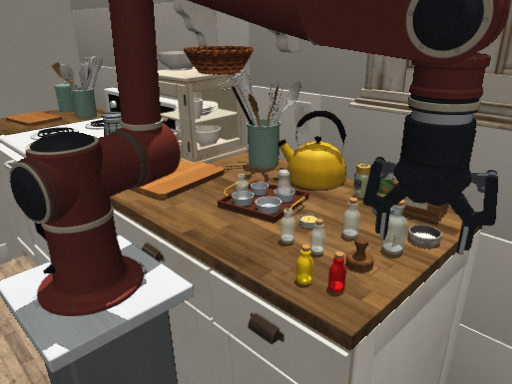

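View pics/top0.png

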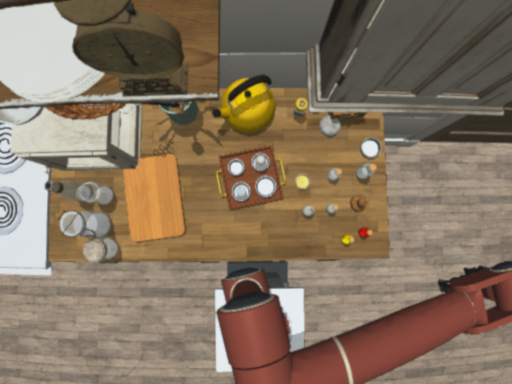

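```bash
python3 - <<'E'
import cv2
a=cv2.imread('pics/top0.png')[140:250,205:385]; b=cv2.imread('pics/scene0.png')[165:300,215:445]
a=cv2.resize(a,None,fx=3.4,fy=3.4,interpolation=cv2.INTER_CUBIC);b=cv2.resize(b,None,fx=3.4,fy=3.4,interpolation=cv2.INTER_CUBIC)
cv2.imwrite('pics/a.png',a);cv2.imwrite('pics/b.png',b)
E
```

```text
(no output)
```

View pics/a.png

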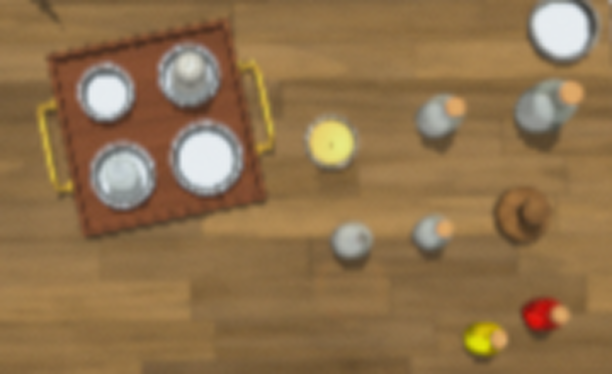

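View pics/b.png

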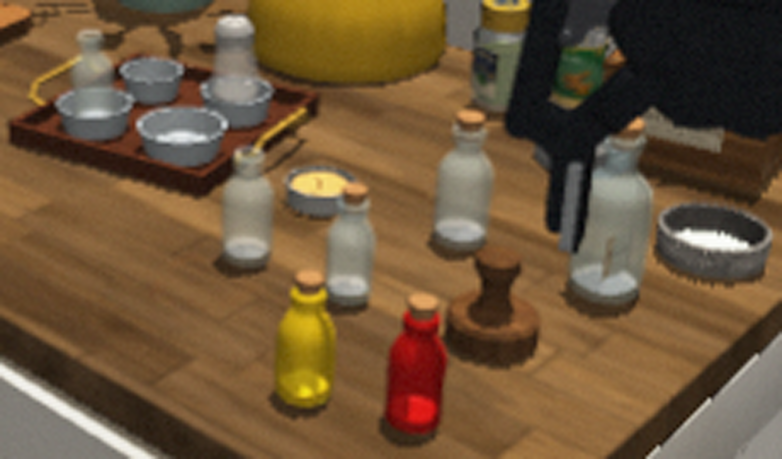

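```bash
cat > m.py <<'E'
from h import *
z=np.load('top0.npz'); g=[z[k] for k in('im','d','K','D','R','c')]
P=lambda x,y,h:plane([[x/3.4+205-.35,y/3.4+140-.35]],h,g)[0].round(3)
for n,x,y,h in [('small',445,229,.082),('mid',456,106,.1),('large',572,93,.127),('stay',365,241,.085),('csmall',106,94,.031),('cmid',123,176,.031),('clarge',207,158,.031),('csalt',188,76,.031),('salt',190,66,.098),('out',123,170,.095),('candle',331,143,.02),('stamp',523,215,.03),('stampknob',535,213,.06),('yel',498,340,.082),('red',560,315,.082),('dish',563,28,.03)]: print(n,P(x,y,h))
B=plane([[125,172],[173,155],[185,232],[133,241]],.021,g);print(B.round(3),B.mean(0))
E
python3 m.py
```

```text
small [ 0.437 -0.265  0.082]
mid [ 0.559 -0.276  0.1  ]
large [ 0.567 -0.387  0.127]
stay [ 0.426 -0.182  0.085]
csmall [0.587 0.079 0.031]
cmid [0.5   0.062 0.031]
clarge [ 0.517 -0.027  0.031]
csalt [ 0.605 -0.008  0.031]
salt [ 0.603 -0.009  0.098]
out [0.499 0.059 0.095]
candle [ 0.533 -0.159  0.02 ]
stamp [ 0.453 -0.361  0.03 ]
stampknob [ 0.453 -0.365  0.06 ]
yel [ 0.324 -0.316  0.082]
red [ 0.348 -0.381  0.082]
dish [ 0.655 -0.414  0.03 ]
[[0.577 0.485 0.021]
 [0.637 0.308 0.021]
 [0.358 0.263 0.021]
 [0.327 0.451 0.021]] [0.47471188 0.37678769 0.021     ]
```

Request:
{"api": "jog_arm", "payload": {"steps": [{"delta_rot": [0,0,6.5],"linear": [0,0,-0.01],"grip": 0.085},{"delta_rot": [0,0,6.5],"linear": [0,0,-0.01],"grip": 0.085},{"delta_rot": [0,0,6.65],"linear": [0,0,-0.01],"grip": 0.085},{"delta_rot": [0,0,0],"linear": [0,0,0],"grip": 0.085}], "newtons": 40}}

```text
t: 0.5
tool_pos: [0.2102, -0.5892, 0.23]
tool_rot: [3.139, 0.0, 0.001]
contact_force: [0.6, 0.1, 0.5]
opening: 0.085
grip_force: 0.0
```

Request:
{"api": "jog_arm", "payload": {"steps": [{"delta_rot": [0,0,0],"linear": [0.03,-0.036,-0.012],"grip": 0.085},{"delta_rot": [0,0,0],"linear": [0.03,-0.036,-0.012],"grip": 0.085},{"delta_rot": [0,0,0],"linear": [0.03,-0.036,-0.012],"grip": 0.085},{"delta_rot": [0,0,0],"linear": [0.03,-0.036,-0.012],"grip": 0.085},{"delta_rot": [0,0,0],"linear": [0.03,-0.036,-0.012],"grip": 0.085},{"delta_rot": [0,0,0],"linear": [0.03,-0.036,-0.012],"grip": 0.085},{"delta_rot": [0,0,0],"linear": [0.03,-0.036,-0.012],"grip": 0.085},{"delta_rot": [0,0,0],"linear": [0.03,-0.036,-0.012],"grip": 0.085},{"delta_rot": [0,0,0],"linear": [0,0,0],"grip": 0.085},{"delta_rot": [0,0,0],"linear": [0,0,0],"grip": 0.085}]}}

```text
t: 1.5
tool_pos: [0.4505, -0.2999, 0.3242]
tool_rot: [3.142, 0.006, -0.001]
contact_force: [-1.2, -0.7, -0.9]
opening: 0.085
grip_force: 0.0
```

```bash
python3 - <<'E'
from h import *
g=grab('wrist','w1.png'); np.savez('w1.npz',im=g[0],d=g[1],K=g[2],D=g[3],R=g[4],c=g[5]); print(ctrl.get_obs()['tool_pos'],(g[1]>0).mean())
E
```

```text
[ 0.44980335 -0.30062159  0.32367873] 0.9962870279947916
```

View pics/w1.png

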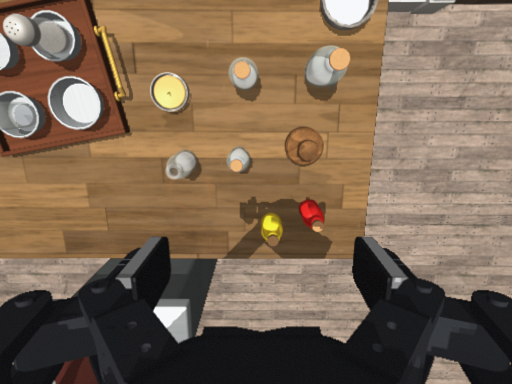

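```bash
python3 - <<'E'
from h import *
z=np.load('w1.npz'); g=[z[k] for k in('im','d','K','D','R','c')]
hsv=cv2.cvtColor(g[0],cv2.COLOR_RGB2HSV)
m=((hsv[...,0]<20)&(hsv[...,1]>80)&(hsv[...,2]>175)).astype(np.uint8)
n,l,s,c=cv2.connectedComponentsWithStats(m)
for i in range(1,n):
    if 15<s[i,4]<600: print(c[i].round(1),s[i,4],[plane([c[i]],h,g)[0].round(4) for h in(.082,.1,.127)])
print('stay',plane([[173,172]],.085,g),'clarge',plane([[75.5,103]],.031,g),'cmid',plane([[18,115]],.031,g),'salt',plane([[18,29]],.098,g), 'candle',plane([[170,92]],.02,g))
E
```

```text
[377.2  18.6] 114 [array([ 0.6184, -0.4396,  0.082 ]), array([ 0.614 , -0.4336,  0.1   ]), array([ 0.6075, -0.4245,  0.127 ])]
[365.7  33.7] 227 [array([ 0.6018, -0.4274,  0.082 ]), array([ 0.5981, -0.4219,  0.1   ]), array([ 0.5927, -0.4136,  0.127 ])]
[130.   39.5] 34 [array([ 0.5937, -0.1365,  0.082 ]), array([ 0.5904, -0.1436,  0.1   ]), array([ 0.5855, -0.1541,  0.127 ])]
[339.5  58.5] 360 [array([ 0.5736, -0.3974,  0.082 ]), array([ 0.5712, -0.3931,  0.1   ]), array([ 0.5676, -0.3868,  0.127 ])]
[241.5  69.5] 225 [array([ 0.5603, -0.2739,  0.082 ]), array([ 0.5585, -0.275 ,  0.1   ]), array([ 0.5557, -0.2766,  0.127 ])]
[265.7 135.5] 228 [array([ 0.4776, -0.3054,  0.082 ]), array([ 0.4793, -0.3051,  0.1   ]), array([ 0.4819, -0.3048,  0.127 ])]
[296.3 136.7] 44 [array([ 0.4761, -0.3467,  0.082 ]), array([ 0.4779, -0.3446,  0.1   ]), array([ 0.4806, -0.3416,  0.127 ])]
[323.6 136.2] 28 [array([ 0.4769, -0.3833,  0.082 ]), array([ 0.4787, -0.3797,  0.1   ]), array([ 0.4813, -0.3743,  0.127 ])]
[349.2 144.7] 194 [array([ 0.4656, -0.4186,  0.082 ]), array([ 0.4679, -0.4134,  0.1   
[... 1330 characters left out ...]
09, -0.3679,  0.082 ]), array([ 0.3772, -0.365 ,  0.1   ]), array([ 0.3867, -0.3605,  0.127 ])]
[355.  203.9] 101 [array([ 0.3815, -0.4336,  0.082 ]), array([ 0.3874, -0.4278,  0.1   ]), array([ 0.3962, -0.4192,  0.127 ])]
[316.8 218.7] 26 [array([ 0.3587, -0.3804,  0.082 ]), array([ 0.3655, -0.3769,  0.1   ]), array([ 0.3758, -0.3717,  0.127 ])]
[316.6 228.4] 41 [array([ 0.3435, -0.3809,  0.082 ]), array([ 0.351 , -0.3774,  0.1   ]), array([ 0.3622, -0.3721,  0.127 ])]
stay [[ 0.42735954 -0.17801377  0.085     ]] clarge [[ 0.5176782  -0.02797601  0.031     ]] cmid [[0.49977942 0.05811999 0.031     ]] salt [[ 0.60017347 -0.01383397  0.098     ]] candle [[ 0.53466473 -0.16343254  0.02      ]]
```

Request:
{"api": "jog_arm", "payload": {"steps": [{"delta_rot": [0,0,0],"linear": [0.006,-0.045,0.012],"grip": 0.085},{"delta_rot": [0,0,0],"linear": [0.006,-0.045,0.012],"grip": 0.085},{"delta_rot": [0,0,0],"linear": [0.006,-0.045,0.012],"grip": 0.085},{"delta_rot": [0,0,0],"linear": [0.006,-0.045,0.012],"grip": 0.085},{"delta_rot": [0,0,0],"linear": [0.006,-0.045,0.012],"grip": 0.085},{"delta_rot": [0,0,0],"linear": [0.006,-0.045,0.012],"grip": 0.085},{"delta_rot": [0,0,0],"linear": [0.006,-0.045,0.012],"grip": 0.085},{"delta_rot": [0,0,0],"linear": [0.006,-0.045,0.012],"grip": 0.085},{"delta_rot": [0,0,0],"linear": [0,0,0],"grip": 0.085},{"delta_rot": [0,0,0],"linear": [0,0,0],"grip": 0.085}]}}

```text
t: 2.55
tool_pos: [0.4976, 0.0587, 0.2273]
tool_rot: [3.141, 0.001, -0.004]
contact_force: [-0.5, -1.3, 0.7]
opening: 0.0854
grip_force: 0.0
```

```bash
python3 - <<'E'
from h import *
g=grab('wrist','w2.png'); np.savez('w2.npz',im=g[0],d=g[1],K=g[2],D=g[3],R=g[4],c=g[5]); print(ctrl.get_obs()['tool_pos'])
E
```

```text
[0.49797736 0.05794534 0.22802309]
```

View pics/w2.png

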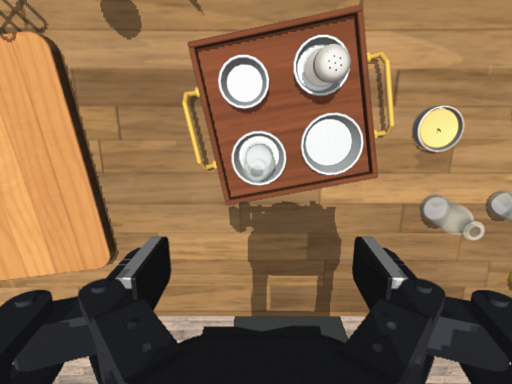

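```bash
python3 - <<'E'
from h import *
z=np.load('w2.npz'); g=[z[k] for k in('im','d','K','D','R','c')]
for n,p,h in [('cs',(244,82),.031),('csalt',(322,66),.031),('cl',(332,143.5),.031),('cm',(258.5,158),.031),('outbody?',(257,160),.06),('outtop',(257,155),.095)]: print(n,plane([p],h,g)[0].round(4))
print(plane([[45,40],[110,265]],.021,g))
a=cv2.resize(g[0][110:205,205:385,::-1],None,fx=4,fy=4,interpolation=cv2.INTER_CUBIC);cv2.imwrite('pics/c.png',a)
E
```

```text
cs [0.5891 0.0788 0.031 ]
csalt [ 0.6061 -0.0094  0.031 ]
cl [ 0.5192 -0.0263  0.031 ]
cm [0.5015 0.0623 0.031 ]
outbody? [0.5041 0.0637 0.06  ]
outtop [0.5155 0.0632 0.095 ]
[[0.63290931 0.30225462 0.021     ]
 [0.35051712 0.26701954 0.021     ]]
```

View pics/c.png

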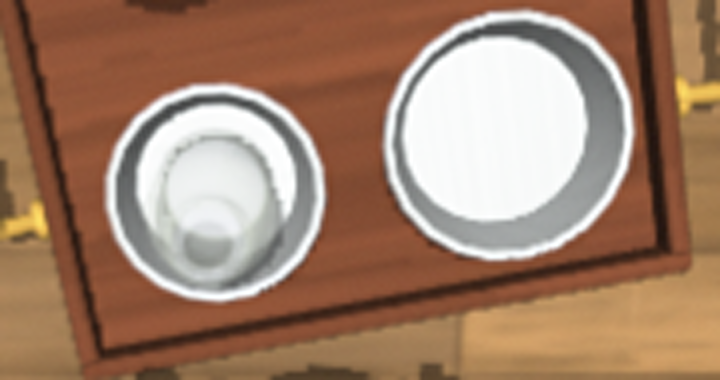

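Request:
{"api": "jog_arm", "payload": {"steps": [{"delta_rot": [0,0,0],"linear": [0.003,-0.005,0.02],"grip": 0.07},{"delta_rot": [0,0,0],"linear": [0,0,0.03],"grip": 0.07},{"delta_rot": [0,0,0],"linear": [0,0,0.03],"grip": 0.07},{"delta_rot": [0,0,0],"linear": [0,0,0.03],"grip": 0.07},{"delta_rot": [0,0,0],"linear": [0,0,0.03],"grip": 0.07},{"delta_rot": [0,0,0],"linear": [0,0,0.03],"grip": 0.07},{"delta_rot": [0,0,0],"linear": [0,0,0.016],"grip": 0.07},{"delta_rot": [0,0,0],"linear": [0,0,0],"grip": 0.07}]}}

```text
t: 3.4
tool_pos: [0.499, 0.0621, 0.04]
tool_rot: [3.141, -0.005, -0.009]
contact_force: [-0.2, 0.1, 0.3]
opening: 0.07
grip_force: 0.0
```

Request:
{"api": "jog_arm", "payload": {"steps": [{"delta_rot": [0,0,0],"linear": [0,0,0],"grip": 0.034},{"delta_rot": [0,0,0],"linear": [0,0,0],"grip": 0.034},{"delta_rot": [0,0,0],"linear": [0,0,0],"grip": 0.034},{"delta_rot": [0,0,0],"linear": [0,0,0],"grip": 0.034},{"delta_rot": [0,0,0],"linear": [0,0,0],"grip": 0.034},{"delta_rot": [0,0,0],"linear": [0,0,0],"grip": 0.034},{"delta_rot": [0,0,0],"linear": [0,0,0],"grip": 0.034}], "newtons": 40}}

```text
t: 4.1
tool_pos: [0.5012, 0.0645, 0.0428]
tool_rot: [-3.142, -0.0, -0.0]
contact_force: [-0.1, -0.4, -0.4]
opening: 0.0337
grip_force: 0.0
```

```bash
python3 - <<'E'
from h import *
g=grab('wrist'); cv2.imwrite('pics/w3.png',cv2.resize(g[0][120:384,150:400,::-1],None,fx=2.2,fy=2.2)); print(ctrl.get_obs()['grip_force'],ctrl.get_obs()['opening'],ctrl.get_obs()['tool_pos'])
E
```

```text
0.0 0.034026774638669384 [0.50114889 0.06445313 0.0427067 ]
```

View pics/w3.png

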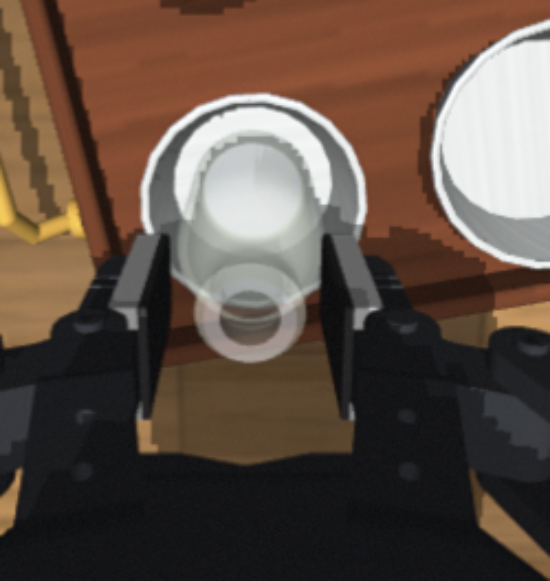

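```bash
python3 - <<'E'
from h import *
g=grab('wrist')
for n,p,h in [('base',(264.5,201.8),.012),('mouth',(263.6,261.8),.095),('rim',(265,211),.031)]: print(n,plane([p],h,g)[0].round(4))
P=depthpts(g)
for v in range(195,290,6): print(v,P[v,264].round(3),g[1][v,264].round(3), P[v,215].round(3),P[v,310].round(3))
E
```

```text
base [0.5023 0.0624 0.012 ]
mouth [0.5007 0.0636 0.095 ]
rim [0.5021 0.0623 0.031 ]
195 [0.519 0.063 0.052] 0.173 [0.506 0.098 0.007] [0.513 0.034 0.03 ]
201 [0.518 0.063 0.061] 0.165 [0.509 0.094 0.031] [0.508 0.033 0.028]
207 [0.517 0.063 0.066] 0.161 [0.505 0.094 0.031] [0.504 0.033 0.028]
213 [0.515 0.063 0.069] 0.158 [0.501 0.095 0.031] [0.499 0.033 0.027]
219 [0.512 0.063 0.072] 0.156 [0.497 0.095 0.032] [0.496 0.033 0.029]
225 [0.51  0.063 0.075] 0.154 [0.483 0.099 0.007] [0.492 0.033 0.03 ]
231 [0.508 0.063 0.078] 0.152 [0.568 0.065 0.218] [0.513 0.042 0.088]
237 [0.51  0.063 0.09 ] 0.139 [0.512 0.085 0.094] [0.512 0.043 0.094]
243 [0.509 0.063 0.093] 0.136 [0.512 0.084 0.099] [0.512 0.044 0.1  ]
249 [0.507 0.063 0.094] 0.136 [0.512 0.083 0.105] [0.512 0.045 0.105]
255 [0.483 0.063 0.054] 0.181 [0.512 0.082 0.111] [0.512 0.046 0.109]
261 [0.493 0.063 0.08 ] 0.154 [0.511 0.082 0.114] [0.512 0.047 0.115]
267 [0.493 0.063 0.086] 0.148 [0.509 0.082 0.114] [0.509 0.046 0.114]
273 [0.493 0.063 0.091] 0.143 [0.506 0.082 0.114] [0.507 0.046 0.115]
279 [0.492 0.063 0.094] 0.14 [0.504 0.082 0.114] [0.504 0.046 0.114]
285 [0.429 0.062 0.001] 0.247 [0.502 0.082 0.115] [0.503 0.046 0.116]
```

```bash
python3 - <<'E'
from h import *
g=grab('wrist'); P=depthpts(g)
for v in (320,330,340,360,380): print(v,P[v,264].round(3),P[v,215].round(3))
s=grab('scene','s1.png'); Q=depthpts(s)
m=(np.abs(Q[...,0]-.50)<.09)&(np.abs(Q[...,1]-.063)<.11)&(Q[...,2]>.07)&(s[0].max(-1)<75)
v,u=np.nonzero(m); print(v.min(),v.max(),u.min(),u.max())
for r in range(v.max()-12,v.max()+1,2):
    k=v==r; print(r,u[k].min(),u[k].max(),Q[r,u[k].min()].round(3),Q[r,u[k].max()].round(3))
cv2.imwrite('pics/s1.png',cv2.resize(s[0][90:230,180:330,::-1],None,fx=4,fy=4))
E
```

```text
320 [0.395 0.062 0.   ] [0.395 0.103 0.   ]
330 [0.386 0.062 0.   ] [0.568 0.065 0.218]
340 [0.512 0.064 0.155] [0.512 0.076 0.155]
360 [0.512 0.064 0.161] [0.52  0.074 0.169]
380 [0.512 0.064 0.166] [0.521 0.073 0.175]
56 181 200 264
169 233 252 [0.495 0.092 0.107] [0.5   0.017 0.124]
171 233 250 [0.495 0.093 0.101] [0.506 0.032 0.113]
173 234 250 [0.492 0.085 0.097] [0.508 0.034 0.106]
175 234 250 [0.49  0.083 0.092] [0.506 0.032 0.1  ]
177 234 250 [0.491 0.084 0.085] [0.504 0.03  0.095]
179 236 249 [0.494 0.08  0.079] [0.502 0.032 0.089]
181 246 248 [0.496 0.039 0.083] [0.506 0.041 0.08 ]
```

View pics/s1.png

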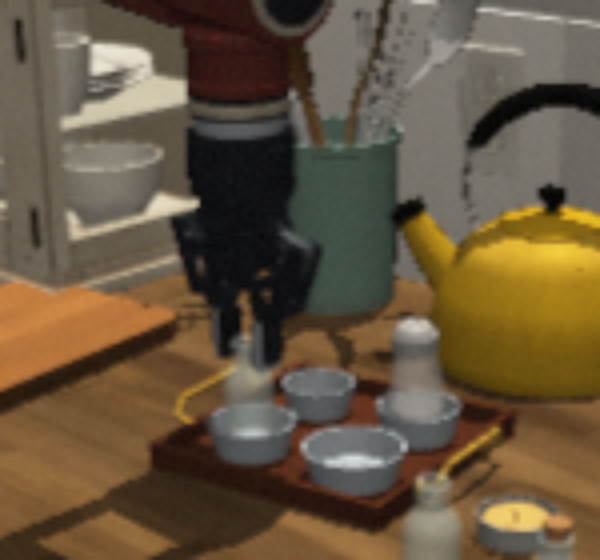

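The reported TCP lies about 40 mm below the real fingertips: both the wrist depth and the scene depth put the tips at z≈0.082, against 0.043 reported. I'll open, go 38 mm lower and grasp again.

Request:
{"api": "jog_arm", "payload": {"steps": [{"delta_rot": [0,0,0],"linear": [0,0,0],"grip": 0.07},{"delta_rot": [0,0,0],"linear": [0,0,0],"grip": 0.07},{"delta_rot": [0,0,0],"linear": [0,0,0],"grip": 0.07},{"delta_rot": [0,0,0],"linear": [0,0,0],"grip": 0.07},{"delta_rot": [0,0,0],"linear": [0,0,0.012],"grip": 0.07},{"delta_rot": [0,0,0],"linear": [0,0,0.012],"grip": 0.07},{"delta_rot": [0,0,0],"linear": [0,0,0.012],"grip": 0.07},{"delta_rot": [0,0,0],"linear": [0,0,0.002],"grip": 0.07},{"delta_rot": [0,0,0],"linear": [0,0,0],"grip": 0.07}]}}

```text
t: 5.2
tool_pos: [0.5002, 0.0644, 0.0034]
tool_rot: [-3.142, 0.0, 0.004]
contact_force: [-0.8, 0.3, 0.1]
opening: 0.0698
grip_force: 0.0
```

Request:
{"api": "jog_arm", "payload": {"steps": [{"delta_rot": [0,0,0],"linear": [0,0,0],"grip": 0.03},{"delta_rot": [0,0,0],"linear": [0,0,0],"grip": 0.03},{"delta_rot": [0,0,0],"linear": [0,0,0],"grip": 0.03},{"delta_rot": [0,0,0],"linear": [0,0,0],"grip": 0.03},{"delta_rot": [0,0,0],"linear": [0,0,0],"grip": 0.03},{"delta_rot": [0,0,0],"linear": [0,0,0],"grip": 0.03},{"delta_rot": [0,0,0],"linear": [0,0,0],"grip": 0.03}], "newtons": 40}}

```text
t: 5.9
tool_pos: [0.502, 0.0642, 0.0056]
tool_rot: [3.141, -0.0, 0.003]
contact_force: [-0.0, -1.4, 5.2]
opening: 0.0362
grip_force: 40.5
```

Request:
{"api": "jog_arm", "payload": {"steps": [{"delta_rot": [0,0,0],"linear": [0,0,-0.005],"grip": 0.03},{"delta_rot": [0,0,0],"linear": [0,0,-0.005],"grip": 0.03},{"delta_rot": [0,0,0],"linear": [0,0,-0.01],"grip": 0.03},{"delta_rot": [0,0,0],"linear": [0,0,-0.01],"grip": 0.03},{"delta_rot": [0,0,0],"linear": [0,0,-0.01],"grip": 0.03},{"delta_rot": [0,0,0],"linear": [0,0,0],"grip": 0.03}]}}

```text
t: 6.5
tool_pos: [0.5029, 0.0643, 0.0471]
tool_rot: [3.142, -0.0, 0.007]
contact_force: [-0.0, 0.4, -0.3]
opening: 0.0364
grip_force: 40.0
```

```bash
python3 - <<'E'
from h import *
s=grab('scene'); w=grab('wrist'); 
a=cv2.resize(s[0][120:240,180:300],None,fx=3.2,fy=3.2)[:384,:384]; 
cv2.imwrite('pics/s2.png',np.hstack([a,w[0][:,100:420]])[...,::-1])
E
```

```text
(no output)
```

View pics/s2.png

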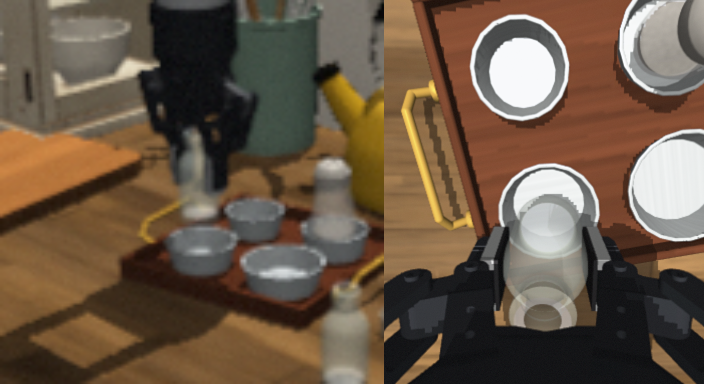

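Request:
{"api": "jog_arm", "payload": {"steps": [{"delta_rot": [0,0,0],"linear": [-0.003,-0.02,0],"grip": 0.03},{"delta_rot": [0,0,0],"linear": [-0.003,-0.03,0],"grip": 0.03},{"delta_rot": [0,0,0],"linear": [-0.003,-0.04,0],"grip": 0.03},{"delta_rot": [0,0,0],"linear": [-0.003,-0.04,0],"grip": 0.03},{"delta_rot": [0,0,0],"linear": [-0.003,-0.04,0],"grip": 0.03},{"delta_rot": [0,0,0],"linear": [-0.003,-0.04,0],"grip": 0.03},{"delta_rot": [0,0,0],"linear": [-0.003,-0.04,0],"grip": 0.03},{"delta_rot": [0,0,0],"linear": [-0.003,-0.03,0],"grip": 0.03},{"delta_rot": [0,0,0],"linear": [-0.003,-0.02,0],"grip": 0.03},{"delta_rot": [0,0,0],"linear": [0,0,0],"grip": 0.03}]}}

```text
t: 7.6
tool_pos: [0.4732, 0.3663, 0.044]
tool_rot: [-3.142, -0.005, 0.002]
contact_force: [-0.6, 0.5, -1.3]
opening: 0.0358
grip_force: 40.2
```

Request:
{"api": "jog_arm", "payload": {"steps": [{"delta_rot": [0,0,0],"linear": [0,0,0.008],"grip": 0.03},{"delta_rot": [0,0,0],"linear": [0,0,0.008],"grip": 0.03},{"delta_rot": [0,0,0],"linear": [0,0,0.005],"grip": 0.03},{"delta_rot": [0,0,0],"linear": [0,0,0.003],"grip": 0.03},{"delta_rot": [0,0,0],"linear": [0,0,0],"grip": 0.03},{"delta_rot": [0,0,0],"linear": [0,0,0],"grip": 0.03}]}}

```text
t: 8.2
tool_pos: [0.4744, 0.3641, 0.0208]
tool_rot: [-3.142, 0.001, -0.0]
contact_force: [-0.2, -0.0, -1.0]
opening: 0.0363
grip_force: 40.2
```

Creep down until the force shows contact.

Request:
{"api": "jog_arm", "payload": {"steps": [{"delta_rot": [0,0,0],"linear": [0,0,0.002],"grip": 0.03},{"delta_rot": [0,0,0],"linear": [0,0,0.001],"grip": 0.03},{"delta_rot": [0,0,0],"linear": [0,0,0],"grip": 0.03}]}}

```text
t: 8.5
tool_pos: [0.4742, 0.3643, 0.0176]
tool_rot: [3.142, -0.0, -0.0]
contact_force: [0.2, 0.4, -1.5]
opening: 0.036
grip_force: 40.2
```

Request:
{"api": "jog_arm", "payload": {"steps": [{"delta_rot": [0,0,0],"linear": [0,0,0.001],"grip": 0.03},{"delta_rot": [0,0,0],"linear": [0,0,0.001],"grip": 0.03},{"delta_rot": [0,0,0],"linear": [0,0,0],"grip": 0.03}]}}

```text
t: 8.8
tool_pos: [0.4745, 0.3645, 0.0166]
tool_rot: [-3.142, 0.0, -0.0]
contact_force: [-1.9, -0.7, 4.3]
opening: 0.0361
grip_force: 40.8
```

Request:
{"api": "jog_arm", "payload": {"steps": [{"delta_rot": [0,0,0],"linear": [0,0,0],"grip": 0.045},{"delta_rot": [0,0,0],"linear": [0,0,0],"grip": 0.06},{"delta_rot": [0,0,0],"linear": [0,0,0],"grip": 0.07},{"delta_rot": [0,0,0],"linear": [0,0,0],"grip": 0.07},{"delta_rot": [0,0,0],"linear": [0,0,-0.01],"grip": 0.07},{"delta_rot": [0,0,0],"linear": [0,0,-0.03],"grip": 0.07},{"delta_rot": [0,0,0],"linear": [0,0,-0.04],"grip": 0.07},{"delta_rot": [0,0,0],"linear": [0,0,-0.04],"grip": 0.07},{"delta_rot": [0,0,0],"linear": [0,-0.0,-0.02],"grip": 0.07},{"delta_rot": [0,0,0],"linear": [0,0,0],"grip": 0.07}]}}

```text
t: 9.8
tool_pos: [0.4768, 0.3659, 0.1617]
tool_rot: [-3.137, 0.0, -0.013]
contact_force: [-0.3, 0.7, 0.7]
opening: 0.0702
grip_force: 0.0
```

```bash
python3 - <<'E'
from h import *
w=grab('wrist','w5.png'); P=depthpts(w)
d=P[...,2]; m=((d>.06)&(d<.12)&(np.abs(P[...,0]-.4745)<.06)&(np.abs(P[...,1]-.364)<.06)).astype(np.uint8)
v,u=np.nonzero(m); print(len(v),[P[v,u][:,i].mean().round(3) for i in range(3)],np.percentile(d[v,u],98),np.percentile(P[v,u],[5,95],axis=0).round(3))
E
```

```text
1451 [np.float64(0.478), np.float64(0.364), np.float64(0.088)] 0.10644258545881538 [[0.464 0.349 0.068]
 [0.49  0.379 0.106]]
```

Request:
{"api": "jog_arm", "payload": {"steps": [{"delta_rot": [0,0,0],"linear": [-0.003,0.048,0],"grip": 0.06},{"delta_rot": [0,0,0],"linear": [-0.003,0.048,0],"grip": 0.06},{"delta_rot": [0,0,0],"linear": [-0.003,0.048,0],"grip": 0.06},{"delta_rot": [0,0,0],"linear": [-0.003,0.048,0],"grip": 0.06},{"delta_rot": [0,0,0],"linear": [-0.003,0.048,0],"grip": 0.06},{"delta_rot": [0,0,0],"linear": [-0.003,0.048,0],"grip": 0.06},{"delta_rot": [0,0,0],"linear": [-0.003,0.048,0],"grip": 0.06},{"delta_rot": [0,0,0],"linear": [-0.003,0.048,0],"grip": 0.06},{"delta_rot": [0,0,0],"linear": [-0.003,0.048,0],"grip": 0.06},{"delta_rot": [0,0,0],"linear": [-0.003,0.048,0],"grip": 0.06}]}}

```text
t: 10.85
tool_pos: [0.4425, -0.117, 0.1537]
tool_rot: [-3.14, 0.0, 0.004]
contact_force: [1.2, -0.2, 0.3]
opening: 0.0597
grip_force: 0.0
```

Request:
{"api": "jog_arm", "payload": {"steps": [{"delta_rot": [0,0,0],"linear": [-0.002,0.04,0],"grip": 0.06},{"delta_rot": [0,0,0],"linear": [-0.002,0.04,0],"grip": 0.06},{"delta_rot": [0,0,0],"linear": [-0.002,0.04,0],"grip": 0.06},{"delta_rot": [0,0,0],"linear": [-0.001,0.03,0],"grip": 0.06},{"delta_rot": [0,0,0],"linear": [0,0,0],"grip": 0.06},{"delta_rot": [0,0,0],"linear": [0,0,0],"grip": 0.06}]}}

```text
t: 11.45
tool_pos: [0.4361, -0.2652, 0.1538]
tool_rot: [-3.139, 0.002, 0.004]
contact_force: [-0.3, -0.3, 0.2]
opening: 0.0599
grip_force: 0.0
```

```bash
cat > look.py <<'E'
from h import *
import sys
x,y,h=map(float,sys.argv[1:4])
w=grab('wrist'); P=depthpts(w); d=P[...,2]
m=(np.abs(d-h+.002)<.008)&(np.hypot(P[...,0]-x,P[...,1]-y)<.02)
q=P[m]; print(len(q),'min',q.min(0).round(4),'max',q.max(0).round(4),'mid',((q.min(0)+q.max(0))/2).round(4)); print(ctrl.get_obs()['tool_pos'].round(4))
E
python3 look.py .437 -.265 .082
```

```text
460 min [ 0.429  -0.2748  0.072 ] max [ 0.4475 -0.2541  0.0847] mid [ 0.4382 -0.2644  0.0784]
[ 0.4364 -0.2646  0.1541]
```

Request:
{"api": "jog_arm", "payload": {"steps": [{"delta_rot": [0,0,0],"linear": [0.002,0,0.03],"grip": 0.06},{"delta_rot": [0,0,0],"linear": [0,0,0.03],"grip": 0.06},{"delta_rot": [0,0,0],"linear": [0,0,0.03],"grip": 0.06},{"delta_rot": [0,0,0],"linear": [0,0,0.03],"grip": 0.06},{"delta_rot": [0,0,0],"linear": [0,0,0.03],"grip": 0.06},{"delta_rot": [0,0,0],"linear": [0,0,0.015],"grip": 0.06},{"delta_rot": [0,0,0],"linear": [0,0,0],"grip": 0.06}]}}

```text
t: 12.2
tool_pos: [0.4373, -0.263, -0.012]
tool_rot: [-3.138, -0.002, 0.007]
contact_force: [-0.1, -0.1, -0.0]
opening: 0.0598
grip_force: 0.0
```

Request:
{"api": "jog_arm", "payload": {"steps": [{"delta_rot": [0,0,0],"linear": [0,0,0],"grip": 0.026},{"delta_rot": [0,0,0],"linear": [0,0,0],"grip": 0.026},{"delta_rot": [0,0,0],"linear": [0,0,0],"grip": 0.026},{"delta_rot": [0,0,0],"linear": [0,0,0],"grip": 0.026},{"delta_rot": [0,0,0],"linear": [0,0,0],"grip": 0.026},{"delta_rot": [0,0,0],"linear": [0,0,0],"grip": 0.026}]}}

```text
t: 12.8
tool_pos: [0.4407, -0.2666, -0.0072]
tool_rot: [3.14, -0.001, 0.005]
contact_force: [0.0, 2.4, 6.3]
opening: 0.0338
grip_force: 40.4
```

Request:
{"api": "jog_arm", "payload": {"steps": [{"delta_rot": [0,0,0],"linear": [0,0,-0.01],"grip": 0.026},{"delta_rot": [0,0,0],"linear": [0,0,-0.025],"grip": 0.026},{"delta_rot": [0,0,0],"linear": [0,0,-0.03],"grip": 0.026},{"delta_rot": [0,0,0],"linear": [0,0,-0.03],"grip": 0.026},{"delta_rot": [0,0,0],"linear": [0,0,-0.025],"grip": 0.026},{"delta_rot": [0,0,0],"linear": [0,0,0],"grip": 0.026}]}}

```text
t: 13.4
tool_pos: [0.4413, -0.2677, 0.1157]
tool_rot: [3.136, -0.0, 0.01]
contact_force: [0.2, -0.4, -0.4]
opening: 0.0337
grip_force: 40.0
```

Request:
{"api": "jog_arm", "payload": {"steps": [{"delta_rot": [0,0,0],"linear": [0.01,-0.023,0],"grip": 0.026},{"delta_rot": [0,0,0],"linear": [0.018,-0.04,0],"grip": 0.026},{"delta_rot": [0,0,0],"linear": [0.018,-0.04,0],"grip": 0.026},{"delta_rot": [0,0,0],"linear": [0.018,-0.04,0],"grip": 0.026},{"delta_rot": [0,0,0],"linear": [0.018,-0.04,0],"grip": 0.026},{"delta_rot": [0,0,0],"linear": [0.018,-0.04,0],"grip": 0.026},{"delta_rot": [0,0,0],"linear": [0.018,-0.04,0],"grip": 0.026},{"delta_rot": [0,0,0],"linear": [0.018,-0.04,0],"grip": 0.026},{"delta_rot": [0,0,0],"linear": [0.014,-0.04,0],"grip": 0.026},{"delta_rot": [0,0,0],"linear": [0,0,0],"grip": 0.026}]}}

```text
t: 14.4
tool_pos: [0.5891, 0.0815, 0.1092]
tool_rot: [-3.14, -0.008, 0.003]
contact_force: [0.1, -0.6, -0.7]
opening: 0.034
grip_force: 40.1
```

```bash
python3 - <<'E'
from h import *
w=grab('wrist'); print(ctrl.get_obs()['tool_pos'])
cv2.imwrite('pics/w6.png',w[0][...,::-1]); np.savez('w6.npz',im=w[0],d=w[1],K=w[2],D=w[3],R=w[4],c=w[5])
E
```

```text
[0.58848878 0.07933614 0.10899032]
```

View pics/w6.png

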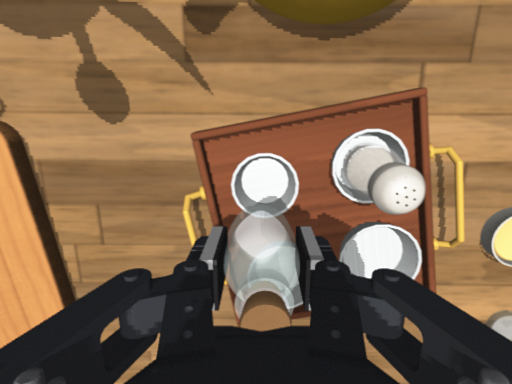

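```bash
python3 - <<'E'
from h import *
z=np.load('w6.npz'); g=[z[k] for k in('im','d','K','D','R','c')]
print('rim',plane([(265,185.5)],.031,g),'cork',plane([(265,303)],.2,g))
P=depthpts(g)
for v in range(200,300,8): print(v,P[v,262].round(3))
print(P[240,222:310:4].round(3))
E
```

```text
rim [[0.58957589 0.07868001 0.031     ]] cork [[0.59542881 0.08042808 0.2       ]]
200 [0.57  0.081 0.011]
208 [0.604 0.081 0.132]
216 [0.604 0.081 0.144]
224 [0.604 0.081 0.155]
232 [0.603 0.081 0.162]
240 [0.601 0.081 0.165]
248 [0.599 0.081 0.169]
256 [0.597 0.081 0.172]
264 [0.596 0.081 0.176]
272 [0.597 0.081 0.183]
280 [0.596 0.081 0.188]
288 [0.595 0.081 0.19 ]
296 [0.594 0.081 0.195]
[[0.6   0.099 0.162]
 [0.594 0.098 0.15 ]
 [0.592 0.097 0.146]
 [0.596 0.094 0.155]
 [0.599 0.092 0.161]
 [0.6   0.09  0.162]
 [0.6   0.088 0.164]
 [0.601 0.087 0.164]
 [0.6   0.085 0.163]
 [0.601 0.083 0.165]
 [0.601 0.081 0.165]
 [0.601 0.08  0.166]
 [0.601 0.078 0.165]
 [0.601 0.076 0.166]
 [0.6   0.075 0.164]
 [0.599 0.073 0.162]
 [0.599 0.071 0.161]
 [0.597 0.069 0.155]
 [0.591 0.065 0.143]
 [0.595 0.064 0.152]
 [0.6   0.064 0.163]
 [0.6   0.062 0.163]]
```

Request:
{"api": "jog_arm", "payload": {"steps": [{"delta_rot": [0,0,0],"linear": [0.002,0.002,0.02],"grip": 0.026},{"delta_rot": [0,0,0],"linear": [0,0,0.025],"grip": 0.026},{"delta_rot": [0,0,0],"linear": [0,0,0.02],"grip": 0.026},{"delta_rot": [0,0,0],"linear": [0,0,0.015],"grip": 0.026},{"delta_rot": [0,0,0],"linear": [0,0,0.01],"grip": 0.026},{"delta_rot": [0,0,0],"linear": [0,0,0.005],"grip": 0.026},{"delta_rot": [0,0,0],"linear": [0,0,0],"grip": 0.026}]}}

```text
t: 15.15
tool_pos: [0.5909, 0.075, 0.0153]
tool_rot: [3.142, -0.001, -0.001]
contact_force: [0.4, 0.4, -1.1]
opening: 0.0339
grip_force: 40.1
```

Request:
{"api": "jog_arm", "payload": {"steps": [{"delta_rot": [0,0,0],"linear": [0,0,0.004],"grip": 0.026},{"delta_rot": [0,0,0],"linear": [0,0,0.004],"grip": 0.026},{"delta_rot": [0,0,0],"linear": [0,0,0.002],"grip": 0.026},{"delta_rot": [0,0,0],"linear": [0,0,0],"grip": 0.026}]}}

```text
t: 15.55
tool_pos: [0.591, 0.0754, 0.0055]
tool_rot: [-3.142, 0.0, 0.001]
contact_force: [0.3, 0.6, -0.8]
opening: 0.0338
grip_force: 40.1
```

Request:
{"api": "jog_arm", "payload": {"steps": [{"delta_rot": [0,0,0],"linear": [0,0,0.002],"grip": 0.026},{"delta_rot": [0,0,0],"linear": [0,0,0.001],"grip": 0.026},{"delta_rot": [0,0,0],"linear": [0,0,0],"grip": 0.026}]}}

```text
t: 15.85
tool_pos: [0.5914, 0.0754, 0.0029]
tool_rot: [-3.142, 0.0, -0.001]
contact_force: [0.4, 0.0, 0.0]
opening: 0.0341
grip_force: 40.2
```

Request:
{"api": "jog_arm", "payload": {"steps": [{"delta_rot": [0,0,0],"linear": [0,0,0.001],"grip": 0.026},{"delta_rot": [0,0,0],"linear": [0,0,0.001],"grip": 0.026},{"delta_rot": [0,0,0],"linear": [0,0,0],"grip": 0.026}]}}

```text
t: 16.15
tool_pos: [0.592, 0.0754, 0.0029]
tool_rot: [3.142, -0.0, 0.001]
contact_force: [-4.2, -0.8, 9.1]
opening: 0.0342
grip_force: 41.2
```

Request:
{"api": "jog_arm", "payload": {"steps": [{"delta_rot": [0,0,0],"linear": [0,0,0],"grip": 0.04},{"delta_rot": [0,0,0],"linear": [0,0,0],"grip": 0.05},{"delta_rot": [0,0,0],"linear": [0,0,0],"grip": 0.055},{"delta_rot": [0,0,0],"linear": [0,0,0],"grip": 0.055},{"delta_rot": [0,0,0],"linear": [0,0,-0.01],"grip": 0.055},{"delta_rot": [0,0,0],"linear": [0,0,-0.03],"grip": 0.055},{"delta_rot": [0,0,0],"linear": [0,0,-0.04],"grip": 0.055},{"delta_rot": [0,0,0],"linear": [0,0,-0.04],"grip": 0.055},{"delta_rot": [0,0,0],"linear": [0,0,-0.04],"grip": 0.055},{"delta_rot": [0,0,0],"linear": [0,0,0],"grip": 0.055}]}}

```text
t: 17.15
tool_pos: [0.5957, 0.0754, 0.1698]
tool_rot: [-3.141, 0.0, -0.022]
contact_force: [1.2, 0.5, 1.9]
opening: 0.055
grip_force: 0.0
```

```bash
python3 look.py .590 .077 .092
```

```text
441 min [0.5802 0.0652 0.082 ] max [0.5993 0.0858 0.0949] mid [0.5897 0.0755 0.0884]
[0.594  0.0754 0.1662]
```

Request:
{"api": "jog_arm", "payload": {"steps": [{"delta_rot": [0,0,0],"linear": [-0.004,0.043,0],"grip": 0.066},{"delta_rot": [0,0,0],"linear": [-0.004,0.044,0],"grip": 0.066},{"delta_rot": [0,0,0],"linear": [-0.004,0.044,0],"grip": 0.066},{"delta_rot": [0,0,0],"linear": [-0.004,0.044,0],"grip": 0.066},{"delta_rot": [0,0,0],"linear": [-0.004,0.044,0],"grip": 0.066},{"delta_rot": [0,0,0],"linear": [-0.004,0.044,0],"grip": 0.066},{"delta_rot": [0,0,0],"linear": [-0.004,0.044,0],"grip": 0.066},{"delta_rot": [0,0,0],"linear": [-0.005,0.044,0],"grip": 0.066},{"delta_rot": [0,0,0],"linear": [0,0,0],"grip": 0.066},{"delta_rot": [0,0,0],"linear": [0,0,0],"grip": 0.066}]}}

```text
t: 18.2
tool_pos: [0.5571, -0.276, 0.1592]
tool_rot: [-3.14, 0.003, 0.003]
contact_force: [0.8, -0.2, 0.2]
opening: 0.0661
grip_force: 0.0
```

```bash
python3 look.py .558 -.2755 .100
```

```text
639 min [ 0.5485 -0.286   0.09  ] max [ 0.5706 -0.263   0.1024] mid [ 0.5595 -0.2745  0.0962]
[ 0.5575 -0.2751  0.1594]
```

Request:
{"api": "jog_arm", "payload": {"steps": [{"delta_rot": [0,0,0],"linear": [0.002,0,0.03],"grip": 0.066},{"delta_rot": [0,0,0],"linear": [0,0,0.03],"grip": 0.066},{"delta_rot": [0,0,0],"linear": [0,0,0.03],"grip": 0.066},{"delta_rot": [0,0,0],"linear": [0,0,0.03],"grip": 0.066},{"delta_rot": [0,0,0],"linear": [0,0,0.03],"grip": 0.066},{"delta_rot": [0,0,0],"linear": [0,0,0.014],"grip": 0.066},{"delta_rot": [0,0,0],"linear": [0,0,0],"grip": 0.066}]}}

```text
t: 18.95
tool_pos: [0.5583, -0.2731, -0.0062]
tool_rot: [-3.138, -0.002, 0.008]
contact_force: [-0.4, -0.7, -0.7]
opening: 0.0658
grip_force: 0.0
```

Request:
{"api": "jog_arm", "payload": {"steps": [{"delta_rot": [0,0,0],"linear": [0,0,0],"grip": 0.034},{"delta_rot": [0,0,0],"linear": [0,0,0],"grip": 0.034},{"delta_rot": [0,0,0],"linear": [0,0,0],"grip": 0.034},{"delta_rot": [0,0,0],"linear": [0,0,0],"grip": 0.034},{"delta_rot": [0,0,0],"linear": [0,0,0],"grip": 0.034},{"delta_rot": [0,0,0],"linear": [0,0,0],"grip": 0.034}]}}

```text
t: 19.55
tool_pos: [0.5619, -0.2764, -0.0008]
tool_rot: [3.14, -0.001, 0.006]
contact_force: [0.2, 1.7, 6.2]
opening: 0.0391
grip_force: 41.0
```

Request:
{"api": "jog_arm", "payload": {"steps": [{"delta_rot": [0,0,0],"linear": [0,0,-0.01],"grip": 0.034},{"delta_rot": [0,0,0],"linear": [0,0,-0.025],"grip": 0.034},{"delta_rot": [0,0,0],"linear": [0,0,-0.03],"grip": 0.034},{"delta_rot": [0,0,0],"linear": [0,0,-0.03],"grip": 0.034},{"delta_rot": [0,0,0],"linear": [0,0,-0.015],"grip": 0.034},{"delta_rot": [0,0,0],"linear": [0,0,0],"grip": 0.034}]}}

```text
t: 20.15
tool_pos: [0.5617, -0.2769, 0.1101]
tool_rot: [3.138, -0.0, 0.007]
contact_force: [-0.1, -0.9, -1.4]
opening: 0.0392
grip_force: 40.5
```

Request:
{"api": "jog_arm", "payload": {"steps": [{"delta_rot": [0,0,0],"linear": [-0.006,-0.022,0],"grip": 0.034},{"delta_rot": [0,0,0],"linear": [-0.007,-0.04,0],"grip": 0.034},{"delta_rot": [0,0,0],"linear": [-0.007,-0.04,0],"grip": 0.034},{"delta_rot": [0,0,0],"linear": [-0.007,-0.04,0],"grip": 0.034},{"delta_rot": [0,0,0],"linear": [-0.007,-0.04,0],"grip": 0.034},{"delta_rot": [0,0,0],"linear": [-0.007,-0.04,0],"grip": 0.034},{"delta_rot": [0,0,0],"linear": [-0.007,-0.04,0],"grip": 0.034},{"delta_rot": [0,0,0],"linear": [-0.006,-0.04,0],"grip": 0.034},{"delta_rot": [0,0,0],"linear": [-0.006,-0.035,0],"grip": 0.034},{"delta_rot": [0,0,0],"linear": [0,0,0],"grip": 0.034}]}}

```text
t: 21.15
tool_pos: [0.4977, 0.0646, 0.1043]
tool_rot: [-3.14, -0.007, 0.007]
contact_force: [0.0, 0.1, -1.9]
opening: 0.0388
grip_force: 40.7
```

```bash
cat > rim.py <<'E'
from h import *
import sys
x,y=map(float,sys.argv[1:3])
g=grab('wrist'); P=depthpts(g); o=ctrl.get_obs(); print(o['tool_pos'].round(4),o['opening'],o['grip_force'])
# rim points by depth: z near .031 in an annulus
r=np.hypot(P[...,0]-x,P[...,1]-y); m=(np.abs(P[...,2]-.031)<.002)&(r>.02)&(r<.042)
A=P[m][:,:2]; s=np.linalg.lstsq(np.c_[2*A,np.ones(len(A))],(A**2).sum(1),rcond=None)[0]; print('rim',len(A),s[:2].round(4),np.sqrt(s[2]+s[0]**2+s[1]**2).round(4))
v=slice(215,262); q=P[v,240:285]; q=q[(q[...,2]>.09)&(q[...,2]<.16)]; print('bottle front x',np.percentile(q[:,0],97).round(4),'y',q[:,1].mean().round(4))
E
python3 rim.py .5015 .0623
```

```text
[0.4984 0.0628 0.1046] 0.038807079381406394 40.67144104046747
rim 587 [0.501  0.0622] 0.0315
bottle front x 0.5165 y 0.0646
```

Request:
{"api": "jog_arm", "payload": {"steps": [{"delta_rot": [0,0,0],"linear": [0.003,0.001,0.02],"grip": 0.034},{"delta_rot": [0,0,0],"linear": [0,0,0.02],"grip": 0.034},{"delta_rot": [0,0,0],"linear": [0,0,0.02],"grip": 0.034},{"delta_rot": [0,0,0],"linear": [0,0,0.01],"grip": 0.034},{"delta_rot": [0,0,0],"linear": [0,0,0.008],"grip": 0.034},{"delta_rot": [0,0,0],"linear": [0,0,0.004],"grip": 0.034},{"delta_rot": [0,0,0],"linear": [0,0,0],"grip": 0.034}]}}

```text
t: 21.9
tool_pos: [0.5031, 0.0601, 0.0245]
tool_rot: [3.142, -0.001, -0.001]
contact_force: [0.9, 0.1, -1.4]
opening: 0.0388
grip_force: 40.7
```

Request:
{"api": "jog_arm", "payload": {"steps": [{"delta_rot": [0,0,0],"linear": [0,0,0.004],"grip": 0.034},{"delta_rot": [0,0,0],"linear": [0,0,0.003],"grip": 0.034},{"delta_rot": [0,0,0],"linear": [0,0,0.002],"grip": 0.034},{"delta_rot": [0,0,0],"linear": [0,0,0],"grip": 0.034}]}}

```text
t: 22.3
tool_pos: [0.503, 0.0604, 0.0155]
tool_rot: [3.142, -0.0, -0.001]
contact_force: [-0.5, 0.2, 0.7]
opening: 0.0392
grip_force: 40.7
```

Request:
{"api": "jog_arm", "payload": {"steps": [{"delta_rot": [0,0,0],"linear": [0,0,0.002],"grip": 0.034},{"delta_rot": [0,0,0],"linear": [0,0,0.002],"grip": 0.034},{"delta_rot": [0,0,0],"linear": [0,0,0.001],"grip": 0.034},{"delta_rot": [0,0,0],"linear": [0,0,0],"grip": 0.034}]}}

```text
t: 22.7
tool_pos: [0.503, 0.0603, 0.0104]
tool_rot: [-3.142, 0.0, 0.001]
contact_force: [0.0, -0.4, -0.9]
opening: 0.0389
grip_force: 40.7
```

Request:
{"api": "jog_arm", "payload": {"steps": [{"delta_rot": [0,0,0],"linear": [0,0,0.001],"grip": 0.034},{"delta_rot": [0,0,0],"linear": [0,0,0],"grip": 0.034}]}}

```text
t: 22.9
tool_pos: [0.5031, 0.0603, 0.0096]
tool_rot: [-3.142, 0.0, 0.0]
contact_force: [0.2, 0.6, -1.1]
opening: 0.0392
grip_force: 40.7
```

Request:
{"api": "jog_arm", "payload": {"steps": [{"delta_rot": [0,0,0],"linear": [0,0,0.001],"grip": 0.034},{"delta_rot": [0,0,0],"linear": [0,0,0.001],"grip": 0.034},{"delta_rot": [0,0,0],"linear": [0,0,0],"grip": 0.034}]}}

```text
t: 23.2
tool_pos: [0.5038, 0.0604, 0.0092]
tool_rot: [3.142, -0.0, 0.001]
contact_force: [-3.9, 0.6, 5.6]
opening: 0.039
grip_force: 41.5
```

Contact; release and rise.

Request:
{"api": "jog_arm", "payload": {"steps": [{"delta_rot": [0,0,0],"linear": [0,0,0],"grip": 0.046},{"delta_rot": [0,0,0],"linear": [0,0,0],"grip": 0.055},{"delta_rot": [0,0,0],"linear": [0,0,0],"grip": 0.062},{"delta_rot": [0,0,0],"linear": [0,0,0],"grip": 0.062},{"delta_rot": [0,0,0],"linear": [0,0,-0.01],"grip": 0.062},{"delta_rot": [0,0,0],"linear": [0,0,-0.03],"grip": 0.062},{"delta_rot": [0,0,0],"linear": [0,0,-0.04],"grip": 0.062},{"delta_rot": [0,0,0],"linear": [0,0,-0.04],"grip": 0.062},{"delta_rot": [0,0,0],"linear": [0,0,-0.04],"grip": 0.062},{"delta_rot": [0,0,0],"linear": [0,0,0],"grip": 0.062}]}}

```text
t: 24.2
tool_pos: [0.5075, 0.0603, 0.1762]
tool_rot: [3.141, -0.0, 0.022]
contact_force: [0.5, 0.1, 0.9]
opening: 0.0619
grip_force: 0.0
```

```bash
python3 look.py .502 .062 .110
```

```text
586 min [0.4917 0.048  0.1001] max [0.5129 0.071  0.1125] mid [0.5023 0.0595 0.1063]
[0.5058 0.0603 0.1727]
```

Request:
{"api": "jog_arm", "payload": {"steps": [{"delta_rot": [0,0,0],"linear": [0.006,0.042,-0.002],"grip": 0.072},{"delta_rot": [0,0,0],"linear": [0.006,0.045,-0.002],"grip": 0.072},{"delta_rot": [0,0,0],"linear": [0.006,0.045,-0.002],"grip": 0.072},{"delta_rot": [0,0,0],"linear": [0.006,0.045,-0.002],"grip": 0.072},{"delta_rot": [0,0,0],"linear": [0.006,0.045,-0.002],"grip": 0.072},{"delta_rot": [0,0,0],"linear": [0.007,0.045,-0.002],"grip": 0.072},{"delta_rot": [0,0,0],"linear": [0.007,0.045,-0.002],"grip": 0.072},{"delta_rot": [0,0,0],"linear": [0.007,0.045,-0.002],"grip": 0.072},{"delta_rot": [0,0,0],"linear": [0.006,0.045,-0.002],"grip": 0.072},{"delta_rot": [0,0,0],"linear": [0.006,0.045,-0.002],"grip": 0.072}]}}

```text
t: 25.25
tool_pos: [0.5654, -0.388, 0.186]
tool_rot: [-3.14, 0.001, 0.003]
contact_force: [-0.6, -0.2, -0.1]
opening: 0.0717
grip_force: 0.0
```

Request:
{"api": "jog_arm", "payload": {"steps": [{"delta_rot": [0,0,0],"linear": [0,0,0],"grip": 0.072},{"delta_rot": [0,0,0],"linear": [0,0,0],"grip": 0.072}]}}

```text
t: 25.45
tool_pos: [0.5652, -0.3869, 0.1857]
tool_rot: [-3.139, 0.003, 0.004]
contact_force: [0.9, 0.0, 0.5]
opening: 0.072
grip_force: 0.0
```

```bash
python3 look.py .568 -.387 .127
```

```text
782 min [ 0.5554 -0.4002  0.117 ] max [ 0.5806 -0.3739  0.1288] mid [ 0.568  -0.387   0.1229]
[ 0.5655 -0.3859  0.1861]
```

Request:
{"api": "jog_arm", "payload": {"steps": [{"delta_rot": [0,0,0],"linear": [0.0025,0.001,0.03],"grip": 0.072},{"delta_rot": [0,0,0],"linear": [0,0,0.03],"grip": 0.072},{"delta_rot": [0,0,0],"linear": [0,0,0.03],"grip": 0.072},{"delta_rot": [0,0,0],"linear": [0,0,0.03],"grip": 0.072},{"delta_rot": [0,0,0],"linear": [0,0,0.02],"grip": 0.072},{"delta_rot": [0,0,0],"linear": [0,0,0.015],"grip": 0.072},{"delta_rot": [0,0,0],"linear": [0,0,0.008],"grip": 0.072},{"delta_rot": [0,0,0],"linear": [0,0,0.003],"grip": 0.072},{"delta_rot": [0,0,0],"linear": [0,0,0],"grip": 0.072}]}}

```text
t: 26.4
tool_pos: [0.569, -0.3876, 0.0223]
tool_rot: [3.141, 0.0, 0.001]
contact_force: [-0.1, -0.2, 0.5]
opening: 0.0715
grip_force: 0.0
```

Request:
{"api": "jog_arm", "payload": {"steps": [{"delta_rot": [0,0,0],"linear": [0,0,0],"grip": 0.038},{"delta_rot": [0,0,0],"linear": [0,0,0],"grip": 0.038},{"delta_rot": [0,0,0],"linear": [0,0,0],"grip": 0.038},{"delta_rot": [0,0,0],"linear": [0,0,0],"grip": 0.038},{"delta_rot": [0,0,0],"linear": [0,0,0],"grip": 0.038},{"delta_rot": [0,0,0],"linear": [0,0,0],"grip": 0.038}]}}

```text
t: 27.0
tool_pos: [0.5695, -0.3882, 0.0235]
tool_rot: [3.14, -0.0, 0.003]
contact_force: [-0.5, 1.2, 6.2]
opening: 0.0442
grip_force: 41.3
```

Request:
{"api": "jog_arm", "payload": {"steps": [{"delta_rot": [0,0,0],"linear": [0,0,-0.005],"grip": 0.038},{"delta_rot": [0,0,0],"linear": [0,0,-0.01],"grip": 0.038},{"delta_rot": [0,0,0],"linear": [0,0,-0.02],"grip": 0.038},{"delta_rot": [0,0,0],"linear": [0,0,-0.02],"grip": 0.038},{"delta_rot": [0,0,0],"linear": [0,0,-0.02],"grip": 0.038},{"delta_rot": [0,0,0],"linear": [0,0,-0.015],"grip": 0.038},{"delta_rot": [0,0,0],"linear": [0,0,0],"grip": 0.038}]}}

```text
t: 27.7
tool_pos: [0.57, -0.389, 0.1152]
tool_rot: [3.138, -0.0, 0.007]
contact_force: [0.4, -0.3, -1.0]
opening: 0.045
grip_force: 41.1
```

Request:
{"api": "jog_arm", "payload": {"steps": [{"delta_rot": [0,0,0],"linear": [-0.005,-0.03,0],"grip": 0.038},{"delta_rot": [0,0,0],"linear": [-0.005,-0.04,0],"grip": 0.038},{"delta_rot": [0,0,0],"linear": [-0.006,-0.043,0],"grip": 0.038},{"delta_rot": [0,0,0],"linear": [-0.006,-0.043,0],"grip": 0.038},{"delta_rot": [0,0,0],"linear": [-0.006,-0.043,0],"grip": 0.038},{"delta_rot": [0,0,0],"linear": [-0.006,-0.043,0],"grip": 0.038},{"delta_rot": [0,0,0],"linear": [-0.006,-0.043,0],"grip": 0.038},{"delta_rot": [0,0,0],"linear": [-0.005,-0.043,0],"grip": 0.038},{"delta_rot": [0,0,0],"linear": [-0.004,-0.033,0],"grip": 0.038},{"delta_rot": [0,0,0],"linear": [0,0,0],"grip": 0.038}]}}

```text
t: 28.7
tool_pos: [0.5181, -0.0231, 0.1102]
tool_rot: [-3.14, -0.007, 0.004]
contact_force: [-0.0, -0.8, -1.0]
opening: 0.0449
grip_force: 41.3
```

```bash
python3 rim.py .519 -.026
```

```text
[ 0.5186 -0.025   0.1105] 0.044533305865362714 41.29924606566419
rim 601 [ 0.5182 -0.026 ] 0.0355
bottle front x 0.5389 y -0.0262
```

Request:
{"api": "jog_arm", "payload": {"steps": [{"delta_rot": [0,0,0],"linear": [0,0,0.015],"grip": 0.038},{"delta_rot": [0,0,0],"linear": [0,0,0.02],"grip": 0.038},{"delta_rot": [0,0,0],"linear": [0,0,0.015],"grip": 0.038},{"delta_rot": [0,0,0],"linear": [0,0,0.01],"grip": 0.038},{"delta_rot": [0,0,0],"linear": [0,0,0.006],"grip": 0.038},{"delta_rot": [0,0,0],"linear": [0,0,0.004],"grip": 0.038},{"delta_rot": [0,0,0],"linear": [0,0,0.002],"grip": 0.038},{"delta_rot": [0,0,0],"linear": [0,0,0],"grip": 0.038}]}}

```text
t: 29.55
tool_pos: [0.52, -0.0268, 0.04]
tool_rot: [3.141, -0.0, 0.001]
contact_force: [0.3, -0.2, -1.5]
opening: 0.0447
grip_force: 41.3
```

Request:
{"api": "jog_arm", "payload": {"steps": [{"delta_rot": [0,0,0],"linear": [0,0,0.001],"grip": 0.038},{"delta_rot": [0,0,0],"linear": [0,0,0.001],"grip": 0.038},{"delta_rot": [0,0,0],"linear": [0,0,0],"grip": 0.038}]}}

```text
t: 29.85
tool_pos: [0.5198, -0.0266, 0.0379]
tool_rot: [3.142, -0.0, 0.001]
contact_force: [0.5, -0.2, -1.7]
opening: 0.0448
grip_force: 41.3
```

Request:
{"api": "jog_arm", "payload": {"steps": [{"delta_rot": [0,0,0],"linear": [0,0,0.002],"grip": 0.038},{"delta_rot": [0,0,0],"linear": [0,0,0.001],"grip": 0.038},{"delta_rot": [0,0,0],"linear": [0,0,0],"grip": 0.038}]}}

```text
t: 30.15
tool_pos: [0.5194, -0.0266, 0.0344]
tool_rot: [-3.141, 0.0, 0.001]
contact_force: [0.0, -0.2, -1.3]
opening: 0.0449
grip_force: 41.3
```

Request:
{"api": "jog_arm", "payload": {"steps": [{"delta_rot": [0,0,0],"linear": [0,0,0.001],"grip": 0.038},{"delta_rot": [0,0,0],"linear": [0,0,0],"grip": 0.038}]}}

```text
t: 30.35
tool_pos: [0.5197, -0.0267, 0.0337]
tool_rot: [-3.142, 0.0, -0.0]
contact_force: [0.2, -0.5, -2.5]
opening: 0.0449
grip_force: 41.3
```

Request:
{"api": "jog_arm", "payload": {"steps": [{"delta_rot": [0,0,0],"linear": [0,0,0.001],"grip": 0.038},{"delta_rot": [0,0,0],"linear": [0,0,0],"grip": 0.038}]}}

```text
t: 30.55
tool_pos: [0.5202, -0.0266, 0.0336]
tool_rot: [-3.142, 0.0, -0.001]
contact_force: [-1.0, 1.5, 3.8]
opening: 0.0448
grip_force: 41.9
```

Contact at the expected height; release, rise and check everything.

Request:
{"api": "jog_arm", "payload": {"steps": [{"delta_rot": [0,0,0],"linear": [0,0,0],"grip": 0.052},{"delta_rot": [0,0,0],"linear": [0,0,0],"grip": 0.06},{"delta_rot": [0,0,0],"linear": [0,0,0],"grip": 0.068},{"delta_rot": [0,0,0],"linear": [0,0,0],"grip": 0.068},{"delta_rot": [0,0,0],"linear": [0,0,-0.01],"grip": 0.068},{"delta_rot": [0,0,0],"linear": [0,0,-0.03],"grip": 0.068},{"delta_rot": [0,0,0],"linear": [0,0,-0.04],"grip": 0.068},{"delta_rot": [0,0,0],"linear": [0,0,-0.04],"grip": 0.068},{"delta_rot": [0,0,0],"linear": [0,0,-0.04],"grip": 0.068},{"delta_rot": [0,0,0],"linear": [0,0,0],"grip": 0.068}]}}

```text
t: 31.55
tool_pos: [0.5238, -0.0274, 0.2014]
tool_rot: [3.139, -0.0, 0.021]
contact_force: [0.2, 0.1, 0.9]
opening: 0.068
grip_force: 0.0
```

Request:
{"api": "jog_arm", "payload": {"steps": [{"delta_rot": [0,0,0],"linear": [-0.02,0,-0.03],"grip": 0.068},{"delta_rot": [0,0,0],"linear": [-0.02,0,-0.03],"grip": 0.068},{"delta_rot": [0,0,0],"linear": [0,0,0],"grip": 0.068},{"delta_rot": [0,0,0],"linear": [0,0,0],"grip": 0.068}]}}

```text
t: 31.95
tool_pos: [0.4799, -0.0267, 0.2536]
tool_rot: [3.141, -0.0, 0.004]
contact_force: [0.5, 0.2, -0.7]
opening: 0.0678
grip_force: 0.0
```

```bash
python3 look.py .519 -.026 .137; python3 look.py .590 .0755 .092;python3 look.py .503 .0595 .110; python3 look.py .427 -.18 .085; python3 - <<'E'
from h import *
grab('wrist','w9.png')
E
```

```text
554 min [ 0.5064 -0.0379  0.127 ] max [ 0.5305 -0.0126  0.1396] mid [ 0.5184 -0.0252  0.1333]
[ 0.4795 -0.0266  0.2522]
354 min [0.5784 0.0647 0.082 ] max [0.5986 0.084  0.0949] mid [0.5885 0.0744 0.0885]
[ 0.4793 -0.0265  0.2514]
391 min [0.4898 0.0485 0.1   ] max [0.5123 0.0703 0.1132] mid [0.501  0.0594 0.1066]
[ 0.4792 -0.0265  0.251 ]
285 min [ 0.4165 -0.1887  0.0751] max [ 0.4395 -0.166   0.0873] mid [ 0.428  -0.1774  0.0812]
[ 0.4792 -0.0265  0.2509]
```

View pics/w9.png

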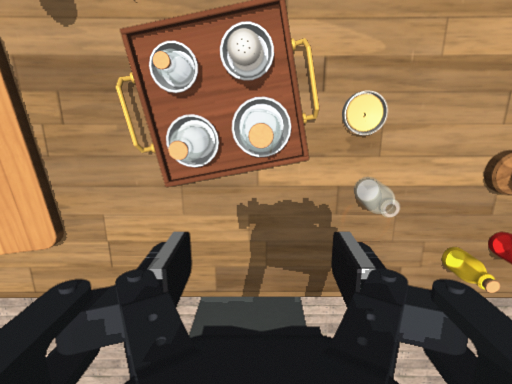

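The picture shows three corked bottles in their cups (corks at 162,60; 178,150; 260,135), with the shaker (243,47) and the washed bottle (375,195) in place. All the tops are at seated height.

```bash
python3 -c "
from station import ctrl
print(ctrl.finish_job())"
```

```text
the job is handed in; nothing more can be done
None
```

I handed the job in, though `finish_job` returned no verdict: by the camera checks, the three corked bottles are seated in their own cups and the caddy's corkless bottle stands on the board, with the salt shaker and the washed bottle left where they were.

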